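Vase on the drying stand, dryer paddle held at the third click

ROBOT

A 7-joint arm with a two-finger parallel gripper is mounted at the origin on the work surface. World frame = base frame: x ahead of the robot, y to its left, z up, the work surface at z = 0. Lengths are in m, angles in rad, forces in N, time in s.
With the tool pointing down it reaches from about 0.4 to 0.85 m from the base axis. Payload 10.4 kg.
Tool frame: the origin (TCP) lies midway between the tips of the shut fingers; the grasp point (between the pads) lies 19 mm behind it (env.hold_point_z is the z of the grasp point in the tool frame, in m); z points along the fingers, y is the line along which they close (so a half turn about z gives the same grasp; the last joint's range is limited). The gripper opens to 87 mm and grips with 3 to 60 N. Pads are 19 mm wide; open, the fingers measure 117 mm over their backs; the gripper's body (75 mm by 190 mm) begins 51 mm behind the grasp point.
Start: joints at [1.273, 0.332, -0.065, 1.46, 0.022, 1.35, -0.088], TCP at [0.17, -0.602, 0.223] pointing down, gripper open.
Joint ranges: [-2.6, 2.6], [-0.5, 2.12], [-1.47, 1.34], [0.16, 2.42], [-1.27, 4.41], [0.06, 2.06], [-2.6, 2.6]. Speed limits (rad/s): [2.22, 2.22, 2.79, 2.79, 3.14, 3.14, 3.14].

INTERFACE

Orientations are given as [roll, pitch, yaw] about the fixed x, y, z axes, in that order (R = Rz(yaw) Ry(pitch) Rx(roll)).
In Python, from station import env gives the robot as it stands. The module is installed in compiled form; this text tells all that it offers. Calls block until the motion is done:
- env.move_pose(position, orientation): joint-space move of the TCP to a pose.
- env.servo_line(position, v=0.15, rotation=None, stop_force=None): straight line of the TCP; rotation=None keeps the orientation; v is the mean speed in m/s. With stop_force (N) it stops when the force on the tool has changed by that much, and returns True; else False.
- env.set_joints(angles): joint-space move.
- env.gripper_to(opening, squeeze=None): opening from 0.0 (shut) to 1.0 (fully open); squeeze is the grip in N (None keeps the last); returns when the fingers have stopped.
- env.pause(seconds).
- env.ik(position, orientation): joint angles nearest the present ones, or None.
- env.grab_frame(name): name is "side" or "top"; returns the picture (400x640x3 uint8, red, green, blue); there is no depth.
- env.camera_model(name): a dict with "camera_matrix" (3x3 intrinsics, pixels), "camera_from_world" (4x4, takes a point from world to camera coordinates). Camera axes: x right, y down, z forward; pixel columns grow to the right and rows downward; lengths in m; the calibration is good to about 2 mm. A picture is of the moment at which its call begins. camera_model takes no time and is no camera call.
A pose or a line that the arm cannot do raises env.Unreachable and nothing moves.
- env.finish_job(): hands the job in; it is judged then, once.
Readings, each from a call of its own:
- env.current_time(): time.
- env.current_joint_positions(): joint angles.
- env.current_joint_vel(): joint speeds.
- env.current_joint_torque(): joint torques, N m.
- env.current_tcp_pos(): TCP position.
- env.current_tcp_rot(): TCP orientation.
- env.current_wrist_force(): force on the tool from outside, world axes, zero at the start.
- env.current_wrist_torque(): the same for the moment, N m.
- env.current_width(): opening from 0.0 (shut) to 1.0 (fully open).
- env.current_gripper_force(): force on a finger pad.
Only numpy, scipy, OpenCV 4.12 (cv2) and the standard library are available. Lean on these libraries where they do the work, as an engineer would, in place of code of your own. Each camera call takes 0.05 s, during which the arm holds its last target. There are 200 camera calls.

TASK

Stand the pink vase from the tray upright in the middle of the small raised round stand in front of the drying blower, and let go of it. Then press the blower's green spring-return paddle down past the first two clicks to the third (the red mark, short of the end stop) and hold it there against its spring: finish with the robot still holding it at the red mark and the vase standing free. Leave the other vases, jars, mug, bowl and brush where they are.

Things in the scene. Friction and masses are not known exactly. Their poses are not given: they have to be found in the camera images.
- pink: The pink clay vase with yellow and green dots, loose, 84 mm tall, about 90 g, round: foot 36 mm across, belly 58 mm across at 27 mm up, straight neck 29 mm across from 53 mm up to the top. It stands upright on the steel tray among a yellow and a white vase of the same shape, any of the three places. Origin in the middle of its foot, z up.
- pink_center (a point): Centre of the pink vase, on its axis, half-way up (42 mm above its foot).
- pink_base (a point): Middle of the underside of the pink vase's foot.
- dryer: The drying blower, a white machine fixed to the table (it stands in a different place and yaw each time, roughly to the right, facing left across the table): housing 160 x 280 mm, 120 mm high, on a 12 mm base plate that reaches 140 mm out in front of it. Origin on the table under the middle of the housing. Its -x axis points out of the front, towards the stand and paddle; z up; y runs along the front face, parallel to the paddle's hinge.
- stand_top (a point): Centre of the top face of the fixed steel stand that carries the vase: a flat round disc 48 mm across on a thin post, its top 60 mm above the table, its centre 80 mm out from the housing's front face and 75 mm towards the dryer's -y end.
- paddle (a joint): Angle of the spring-return paddle, rad: 0 at rest (arm 0.45 above level), grows as pushed down. Clicks (bump, then slight pull-in) at 0.2 (white mark on the index plate), 0.4 (yellow), 0.6 (red; arm 0.15 below level); end stop 0.85. Let go, it always springs back to 0. Push at the pad: 2 to 4 N up to the first click, 4 to 9 N around the third.
- paddle_top (a point): Middle of the upper face of the green pad at the free end of the paddle arm; it moves with the paddle. The pad is 50 mm wide (along the hinge), 56 mm long along the arm and 8 mm thick; its middle is 130 mm from the hinge. At rest about 190 mm above the table, at the third click about 115 mm.
- paddle_hinge (a point): Point on the paddle's hinge axis (along the dryer's y), 130 mm above the table; the arm runs from here out along the dryer's -x. The black index plate with the marks stands beside the arm, towards the dryer's -y, reaching 82 mm out from the hinge and 168 mm above the table.
- tray: Fixed steel tray, 360 x 300 mm, wall 4 mm thick and 28 mm high, floor 4 to 5 mm above the table; origin under its centre. The three vases stand in it at least 100 mm apart.
- yellow_center (a point): The yellow vase, a bystander of the same shape; point on its axis 42 mm up.
- white_center (a point): The white vase, a bystander of the same shape; point on its axis 42 mm up.
- jar_red: Red paint jar, 52 mm across, 70 mm tall, at the table's far side, to be left alone; origin under it.
- jar_green: Green paint jar, the same size, to be left alone; origin under it.
- mug: Blue mug, 76 mm across, 90 mm tall, to be left alone; origin under it.
- bowl: White bowl, 110 mm across, 45 mm tall, to be left alone; origin under it.
- brush: Brush lying on the left between mug and bowl, to be left alone; origin on its underside.
Mind the look-alikes: they are no part of the job. Of the things shaped like the pink, the pink one is meant.

How it is judged:
By the outcome, as a careful person would: the job done as asked, in the order asked, and still so for the second after the job is handed in, while the arm keeps its last pose, push and grip.
It also fails if it takes over 51 s, if anything falls off the work surface, if the arm or the gripper's body presses on something with over 40 N, if the wrist force passes 120 N, or if a joint passes its speed limit or range.

## Working session

There is one attempt and no reset: what is moved stays moved. The work goes in short steps, each a Python script; the robot and the scene stay as the last script left them, time stands still between calls to the robot, and variables do not carry over. Pictures are saved under pics/ and viewed, at most 10 in all, crops included, and the job is handed in when it is done.

```bash
mkdir -p pics && python3 - <<'E'
from station import env
import cv2,numpy as np
for n in("top","side"):
    f=env.grab_frame(n); cv2.imwrite(f"pics/{n}0.png",f[:,:,::-1])
    m=env.camera_model(n); print(n,np.round(m["camera_matrix"],1).tolist(),np.round(m["camera_from_world"],3).tolist())
print(env.current_time(),env.current_tcp_rot(),env.hold_point_z)
E
```

```text
top [[374.0, 0.0, 314.0], [0.0, 374.0, 197.7], [0.0, 0.0, 1.0]] [[-0.003, -0.999, 0.034, 0.05], [-0.988, -0.002, -0.154, 0.595], [0.154, -0.034, -0.987, 1.097], [0.0, 0.0, 0.0, 1.0]]
side [[408.9, 0.0, 313.1], [0.0, 408.9, 205.0], [0.0, 0.0, 1.0]] [[-0.932, -0.363, -0.002, 0.558], [-0.21, 0.542, -0.813, 0.198], [0.296, -0.758, -0.582, 1.22], [0.0, 0.0, 0.0, 1.0]]
0.1 [-3.14027634e+00  5.29370588e-05  2.74865805e-01] -0.0187
```

View pics/top0.png

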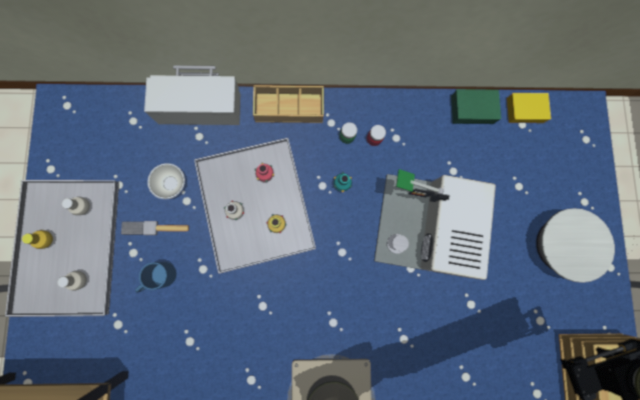

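View pics/side0.png

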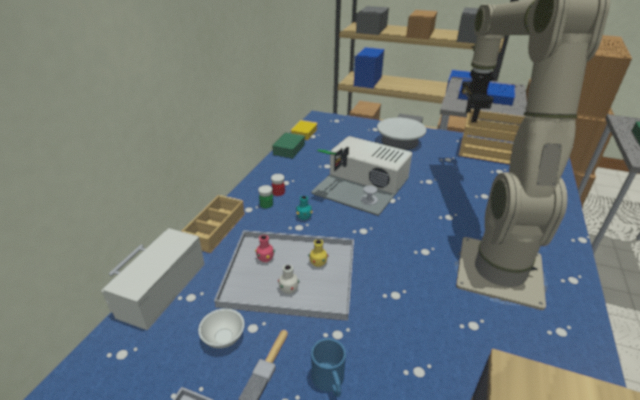

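The top view shows candidates: pink (264,172), yellow (276,223) and white (233,210) in the tray, and a teal vase (343,181) on the table. The other tray on the left holds white and yellow items. Only (264,172) is pink and in the tray; in the side view it's at (264,248). The dryer stand is at (398,243) and the green pad at (404,180) in the top view. I'll confirm with one enlarged crop.

```bash
python3 - <<'E'
import cv2,numpy as np
t=cv2.imread("pics/top0.png");s=cv2.imread("pics/side0.png")
def c(i,x,y,w,h,W,H): return cv2.resize(i[y:y+h,x:x+w],(W,H),interpolation=cv2.INTER_CUBIC)
a=np.vstack([c(t,370,165,130,120,520,480)]); 
b=np.vstack([c(t,240,150,56,48,280,240),c(s,240,225,56,48,280,240)])
cv2.imwrite("pics/crop1.png",np.hstack([a,b]))
E
```

```text
(no output)
```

View pics/crop1.png

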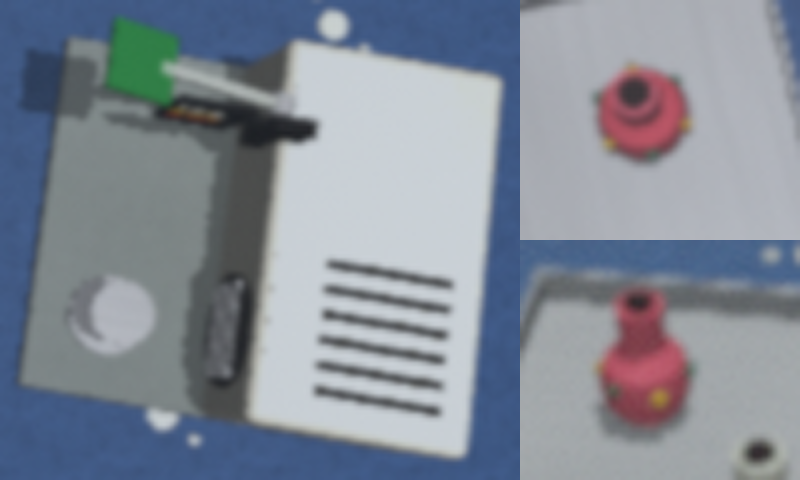

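The crop confirms the pink body with yellow and green dots at (263,170) in the top view and (264,248) in the side view. Next I'll measure the vase, the dryer corners, the stand and the pad.

```bash
cat > h.py <<'E'
from station import env
import cv2,numpy as np
M={n:(np.array(env.camera_model(n)["camera_matrix"]),np.array(env.camera_model(n)["camera_from_world"])) for n in("top","side")}
def ray(n,uv):
    K,T=M[n];R=T[:3,:3];d=R.T@np.linalg.solve(K,[*uv,1]);return -R.T@T[:3,3],d/np.linalg.norm(d)
def plane(n,uv,z):
    c,d=ray(n,uv);return c+d*(z-c[2])/d[2]
def tri(a,b):
    (c1,d1),(c2,d2)=ray("top",a),ray("side",b)
    s=np.linalg.lstsq(np.c_[d1,-d2],c2-c1,rcond=None)[0];p,q=c1+s[0]*d1,c2+s[1]*d2
    return np.round((p+q)/2,4),round(np.linalg.norm(p-q),4)
def proj(n,p):
    K,T=M[n];q=K@(T[:3,:3]@np.array(p)+T[:3,3]);return np.round(q[:2]/q[2],1)
def hsv(img): return cv2.cvtColor(img,cv2.COLOR_BGR2HSV)
def blob(img,lo,hi,box):
    x,y,w,h=box;m=cv2.inRange(hsv(img)[y:y+h,x:x+w],lo,hi)
    n,l,st,ce=cv2.connectedComponentsWithStats(m);i=1+np.argmax(st[1:,4])
    return ce[i]+[x,y],st[i]+[x,y,0,0,0]
E
python3 - <<'E'
from h import *
t=cv2.imread("pics/top0.png");s=cv2.imread("pics/side0.png")
dk=((0,0,0),(180,255,90))
a,sa=blob(t,*dk,(256,163,14,12));b,sb=blob(s,*dk,(257,232,14,12))
print("hole",a,sa,b,sb,tri(a,b),"z.088:",plane("top",a,.088),plane("side",b,.088))
pk=((165,90,60),(180,255,255))
pa,_sa=blob(t,*pk,(245,150,40,40));pb,_sb=blob(s,*pk,(245,228,40,40));print("pink",pa,_sa,pb,_sb,tri(pa,pb))
for nm,box,bx2 in(("yel",(262,205,30,35),(300,230,35,40)),):
    y=((18,90,90),(35,255,255));p,_=blob(t,*y,box);q,_=blob(s,*y,bx2);print(nm,p,q,tri(p,q))
print("whitehole-ish",plane("top",(233,207),.088))
g=((50,120,40),(75,255,255))
ga,gs=blob(t,*g,(390,165,30,30));gb,gs2=blob(s,*g,(310,140,40,25));print("pad",ga,gs,gb,gs2,tri(ga,gb),plane("top",ga,.19))
for z in(.12,.132):
    P=np.array([plane("top",c,z)for c in((443.2,175.5),(495.5,184.2),(486.7,279.5),(432,270))])
    L=np.linalg.norm(P-np.roll(P,-1,0),axis=1);print(z,np.round(P[:,:2],4).tolist(),np.round(L,3),P.mean(0),[np.degrees(np.arctan2(*(P[j]-P[i])[1::-1])) for i,j in((0,1),(3,2),(3,0),(2,1))])
w=((0,0,185),(180,60,255));da,ds=blob(t,*w,(384,228,26,28));db,ds2=blob(s,*w,(358,180,26,14));print("disc",da,ds,db,ds2,tri(da,db),plane("top",da,.06),plane("side",db,.06))
E
```

```text
hole [262.15789474 168.15789474] [260 166   5   5  19] [263.2 237. ] [262 236   4   3  10] (array([0.6772, 0.2041, 0.0875]), np.float64(0.0013)) z.088: [0.67639916 0.20385273 0.088     ] [0.67760396 0.20461462 0.088     ]
pink [264.25806452 172.61290323] [256 164  17  17 186] [264.35249042 249.04214559] [257 236  16  26 261] (array([0.6761, 0.203 , 0.0389]), np.float64(0.0043))
yel [276.25510204 223.55102041] [318.07457627 254.02711864] (array([0.5175, 0.1638, 0.0379]), np.float64(0.0021))
whitehole-ish [0.56033636 0.28612917 0.088     ]
pad [404.70916335 180.01195219] [397 170  17  21 251] [325.05263158 151.36842105] [320 150  11   4  19] (array([ 0.6248, -0.1921,  0.1859]), np.float64(0.0056)) [ 0.62122622 -0.19160954  0.19      ]
0.12 [[0.6495, -0.3253], [0.6242, -0.4784], [0.3523, -0.4317], [0.3791, -0.2781]] [0.155 0.276 0.156 0.274] [ 0.50127319 -0.37838633  0.12      ] [np.float64(-99.37694635008684), np.float64(-99.90860809083108), np.float64(-9.903505284978644), np.float64(-9.741015703278743)]
0.132 [[0.6469, -0.3206], [0.6219, -0.4719], [0.353, -0.4258], [0.3796, -0.2739]] [0.153 0.273 0.154 0.271] [ 0.50033234 -0.37306701  0.132     ] [np.float64(-99.37694635008678), np.float64(-99.9086080908311), np.float64(-9.90350528497866), np.float64(-9.741015703278757)]Traceback (most recent call last):
  File "<stdin>", line 16, in <module>
  File "h.py", line 17, in blob
    n,l,st,ce=cv2.connectedComponentsWithStats(m);i=1+np.argmax(st[1:,4])
                                                      ~~~~~~~~~^^^^^^^^^^
    return _wrapfunc(a, 'argmax', axis=axis, out=out, **kwds)
    return bound(*args, **kwds)
ValueError: attempt to get argmax of an empty sequence
```

```bash
python3 - <<'E'
from h import *
t=cv2.imread("pics/top0.png");s=cv2.imread("pics/side0.png")
print(hsv(t)[232:256:1,386:412:1,2]); print(hsv(s)[182:206,358:384,2])
print(proj("top",(.455,-.2067,.06)),proj("side",(.455,-.2067,.06)))
E
```

```text
[[137 136 136 136 136 135 135 135 135 135 135 135 134 135 134 134 134 134
  134 134 134 134 134 134 134 134]
 [137 136 136 136 135 134 135 133 132 135 141 145 142 141 138 136 135 135
  135 134 134 134 134 134 134 134]
 [136 137 136 136 132 132 131 127 125 132 150 161 162 160 155 146 141 139
  137 135 135 134 135 134 134 134]
 [136 136 135 134 127 123 125 122 122 131 151 166 173 176 174 165 160 154
  145 139 135 135 135 135 134 134]
 [137 135 133 131 126 122 122 121 123 137 161 175 181 183 182 179 177 173
  164 149 139 135 135 134 134 133]
 [136 133 125 122 124 122 122 123 133 156 176 184 185 185 185 184 184 183
  178 168 152 140 136 135 134 133]
 [135 127 119 118 122 122 123 134 156 174 183 187 186 186 186 186 186 185
  184 179 167 150 139 135 134 133]
 [135 127 121 121 122 121 125 149 173 184 186 186 185 185 184 185 185 185
  185 183 177 162 145 137 133 133]
 [134 133 129 124 123 122 129 157 181 187 186 186 186 186 185 185 184 184
  183 183 180 169 151 137 133 132]
 [130 128 127 124 122 122 139 167 184 187 187 185 186 186 186 185 185 184
  184 183 182 175 157 140 134 133]
 [122 118 
[... 3461 characters left out ...]
 134 132 135 136]
 [136 134 128 119 115 114 113 115 112 108 107 108 108 112 116 128 148 162
  160 147 137 133 135 133 135 133]
 [135 135 129 120 117 115 116 114 117 112 113 113 117 119 128 139 155 158
  151 140 135 134 135 133 134 132]
 [136 136 134 127 122 120 113 113 112 114 117 118 122 129 141 149 152 148
  141 133 134 132 133 133 132 134]
 [135 136 135 130 127 124 118 116 115 118 121 126 130 137 143 145 143 134
  132 131 134 133 133 133 134 134]
 [137 137 136 135 132 129 124 122 122 122 123 125 130 132 136 132 131 130
  131 132 135 134 132 134 134 132]
 [132 134 136 136 134 133 131 130 130 129 129 127 127 129 134 132 132 133
  134 135 134 137 133 135 135 131]]
[400.  243.5] [370.9 188.8]
```

```bash
python3 - <<'E'
from h import *
def edges(img,rows,c0,c1,cm,lt,rt):
    P=[]
    for r in rows:
        v=img[r].astype(float)
        l=next(c for c in range(cm,c0,-1) if v[c-1]<lt); P.append((l-1+(lt-v[l-1])/(v[l]-v[l-1]),r))
        q=next(c for c in range(cm,c1) if v[c+1]<rt); P.append((q+(v[q]-rt)/(v[q]-v[q+1]),r))
    return np.array(P,np.float32)
t=hsv(cv2.imread("pics/top0.png"))[...,2];s=hsv(cv2.imread("pics/side0.png"))[...,2]
e1=cv2.fitEllipse(edges(t,range(235,247),384,412,400,155,160));e2=cv2.fitEllipse(edges(s,range(186,192),358,384,370,148,132))
print(e1,e2,tri(e1[0],e2[0]),plane("top",e1[0],.06),plane("side",e2[0],.06))
print(tri((400.6,242.5),(369.9,188.7)))
# IK feasibility
ex=-99.7*np.pi/180
for nm,p in(("pink",(.677,.204,.058)),("stand",(.457,-.2075,.114)),("pad",(.628,-.20,.115))):
    for y in np.arange(-180,180,15):
        q=env.ik(p,[np.pi,0,np.radians(y)]); 
        if q is not None: print(nm,y,np.round(q,2).tolist())
E
```

```text
((400.3287048339844, 243.20875549316406), (15.627245903015137, 17.469852447509766), 167.38059997558594) ((370.1611022949219, 188.83901977539062), (6.62959623336792, 13.11258602142334), 93.13925170898438) (array([ 0.4568, -0.2077,  0.0586]), np.float64(0.0021)) [ 0.45576644 -0.20758808  0.06      ] [ 0.45736433 -0.20535177  0.06      ]
(array([ 0.4585, -0.2088,  0.0582]), np.float64(0.0012))
pink -180 [0.24, 0.85, -0.97, 1.35, 0.69, 1.3, 0.82]
pink -165 [0.24, 0.85, -0.98, 1.35, 0.7, 1.3, 1.08]
pink -150 [0.35, 1.01, -1.26, 1.34, 0.95, 1.44, 1.24]
pink -135 [0.35, 1.01, -1.26, 1.34, 0.95, 1.44, 1.5]
pink -120 [0.35, 1.01, -1.26, 1.34, 0.95, 1.44, 1.76]
pink -105 [0.35, 1.01, -1.26, 1.34, 0.95, 1.44, 2.02]
pink -90 [0.35, 1.01, -1.26, 1.34, 0.95, 1.44, 2.29]
pink -75 [0.35, 1.01, -1.26, 1.34, 0.95, 1.44, 2.55]
pink -60 [-1.03, 0.96, 1.15, 1.43, -0.88, 1.32, -2.44]
pink -45 [-0.94, 0.84, 0.95, 1.43, -0.69, 1.23, -2.28]
pink -30 [-0.84, 0.75, 0.74, 1.42, -0.52, 1.18, -2.12]
pink -15 [0.13, 0.76, -0.75, 1.36, 0.52, 1.23, -2.49]
pink 0 [0.16, 0.78, -0.81, 1.35, 0.56, 1.25, -2.25]
pink 15 [
[... 2345 characters left out ...]
 -0.36, 1.48, 0.18, 1.19, -1.98]
pad -15 [0.52, 0.51, -0.39, 1.47, 0.2, 1.2, -1.73]
pad 0 [0.56, 0.52, -0.45, 1.47, 0.23, 1.2, -1.48]
pad 15 [0.59, 0.53, -0.49, 1.47, 0.25, 1.21, -1.24]
pad 30 [0.62, 0.53, -0.53, 1.47, 0.28, 1.21, -0.99]
pad 45 [0.65, 0.54, -0.56, 1.47, 0.3, 1.22, -0.74]
pad 60 [0.67, 0.55, -0.6, 1.46, 0.32, 1.22, -0.49]
pad 75 [0.69, 0.56, -0.63, 1.46, 0.34, 1.23, -0.24]
pad 90 [0.72, 0.57, -0.67, 1.46, 0.36, 1.24, 0.0]
pad 105 [0.74, 0.58, -0.71, 1.46, 0.39, 1.24, 0.25]
pad 120 [0.76, 0.59, -0.74, 1.46, 0.41, 1.25, 0.5]
pad 135 [0.73, 0.58, -0.69, 1.46, 0.38, 1.24, 0.78]
pad 150 [0.71, 0.57, -0.65, 1.46, 0.35, 1.23, 1.06]
pad 165 [0.71, 0.56, -0.65, 1.46, 0.35, 1.23, 1.32]
```

```bash
python3 - <<'E'
from h import *
O=[np.pi,0,np.radians(80)]
p=env.current_tcp_pos(); env.servo_line([p[0]+.03,p[1]+.05,.38],v=.3);print(env.current_time())
env.move_pose([.677,.204,.20],O);print(env.current_time(),env.current_tcp_pos())
env.servo_line([.677,.204,.110],v=.2)
cv2.imwrite("pics/top1.png",env.grab_frame("top")[:,:,::-1]);cv2.imwrite("pics/side1.png",env.grab_frame("side")[:,:,::-1])
print(env.current_time(),env.current_tcp_pos(),env.current_wrist_force())
t=cv2.imread("pics/top1.png")[110:240,190:350];s=cv2.imread("pics/side1.png")[170:300,190:350]
cv2.imwrite("pics/c2.png",np.hstack([cv2.resize(i,(400,325),interpolation=2) for i in(t,s)]))
E
```

```text
0.8083
4.0 [0.67739932 0.202989   0.20003842]
4.7 [0.67774702 0.20458825 0.1121038 ] [0.25368485 0.11853437 0.63468364]
```

View pics/c2.png

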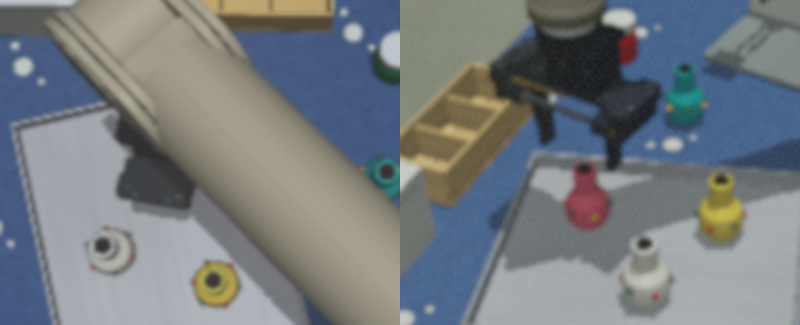

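The side view shows the fingers straddling the pink neck, with the neck hole at crop (584,170) and the tips at (545,138) and (613,163). The neighbouring vases are clear, so I'll descend and grip.

```bash
python3 - <<'E'
from h import *
print(proj("side",(.677,.204,.112)),proj("side",(.677,.204,.088)))
print(env.servo_line([.677,.204,.058],v=.12,stop_force=6))
env.gripper_to(0.0,squeeze=15)
print(env.current_time(),env.current_width()*87,env.current_gripper_force(),env.current_tcp_pos(),env.current_wrist_force())
env.servo_line([.677,.204,.20],v=.2)
print(env.current_time(),env.current_width()*87,env.current_gripper_force(),env.current_wrist_force(),env.current_tcp_pos(),env.current_tcp_rot())
E
```

```text
[262.9 230.6] [263.5 236.9]
False
6.2667 28.97018315187334 15.450328441802412 [0.67699116 0.20401717 0.0580125 ] [ 0.02190132 -0.06299835  0.22947305]
7.125 28.508241916484987 15.64895913365035 [ 0.30465191 -0.07443892 -1.48300535] [0.67664177 0.20361037 0.19853619] [-3.14027145e+00  1.17675515e-03  1.39631856e+00]
```

```bash
python3 - <<'E'
from h import *
env.servo_line([.456,-.207,.21],v=.3)
env.servo_line([.456,-.207,.135],v=.15);env.pause(.2)
print(env.current_time(),env.current_tcp_pos(),env.current_tcp_rot(),env.current_wrist_force())
t=env.grab_frame("top")[:,:,::-1];s=env.grab_frame("side")[:,:,::-1]
cv2.imwrite("pics/top3.png",t);cv2.imwrite("pics/side3.png",s)
cv2.imwrite("pics/c3.png",np.hstack([cv2.resize(i,(400,400),interpolation=2) for i in(t[190:290,350:450],s[140:220,320:400])]))
x,y,z=env.current_tcp_pos();print(proj("side",(x,y,z-.0115)),proj("side",(.456,-.207,.06)))
E
```

```text
9.7 [ 0.45652838 -0.20720315  0.13585912] [3.14031323e+00 5.55382170e-04 1.39606999e+00] [ 0.33432982 -0.08583297 -1.50919612]
[372.  173.4] [370.6 188.7]
```

View pics/c3.png

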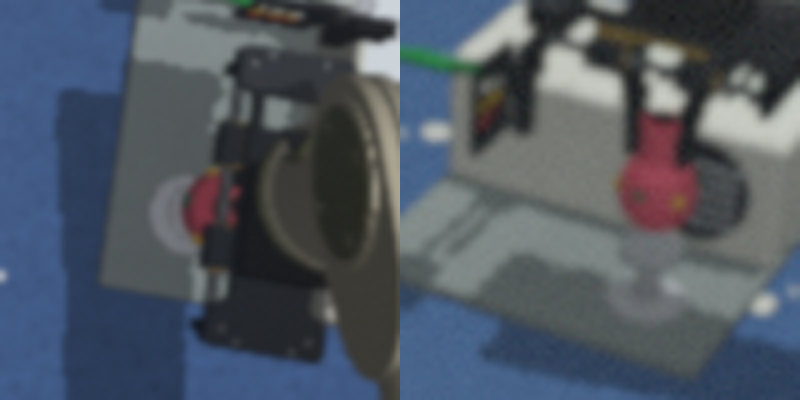

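The side view shows the held vase centred at column 371.4 (predicted 372) and the disc just below it at column 370.2. It's aligned within about 1–2 mm, so I'll lower it and release.

```bash
python3 - <<'E'
from h import *
h=env.servo_line([.456,-.207,.108],v=.04,stop_force=2.5)
print(h,env.current_time(),env.current_tcp_pos(),env.current_wrist_force())
env.gripper_to(0.6);env.pause(.2)
p=env.current_tcp_pos();print(p,env.current_wrist_force(),env.current_width())
env.servo_line([p[0],p[1],.17],v=.12)
env.servo_line([p[0],p[1],.26],v=.25)
env.servo_line([.60,-.10,.27],v=.3)
env.gripper_to(0.0);print(env.current_time())
t=env.grab_frame("top")[:,:,::-1];s=env.grab_frame("side")[:,:,::-1]
cv2.imwrite("pics/top4.png",t);cv2.imwrite("pics/side4.png",s)
cv2.imwrite("pics/c4.png",np.hstack([cv2.resize(i,(400,400),interpolation=2) for i in(t[160:280,370:490],s[130:220,310:400])]))
dk=((0,0,0),(180,255,90));pk=((165,90,60),(180,255,255))
E
```

```text
True 10.3417 [ 0.45529255 -0.2069226   0.11291943] [ 0.31296122 -0.27925248  0.7196364 ]
[ 0.45534493 -0.20708662  0.11335051] [0.82310651 0.71810081 0.87147479] 0.6012892349563301
14.4917
```

View pics/c4.png

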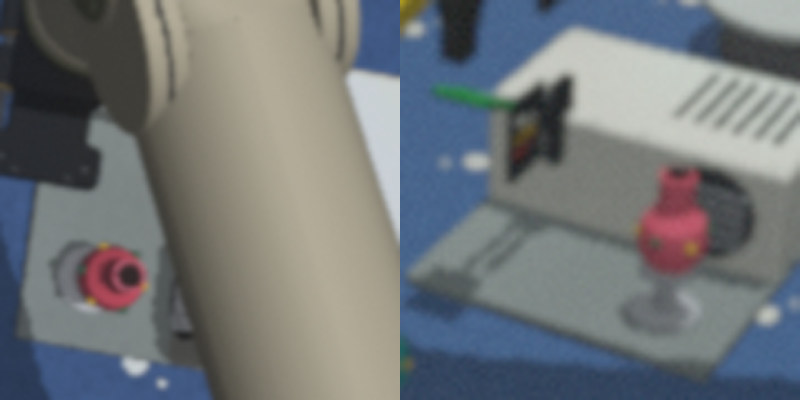

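The vase stands upright on the disc: neck hole at about (408,242) in the top view and (372.6,168) in the side view. The paddle is undisturbed. Next I'll verify the vase position, then press while logging height against force.

```bash
python3 - <<'E'
from h import *
print("vase top",tri((408,242.2),(372.6,168.3)))
X,Y=.6229,-.1848
env.servo_line([X,Y,.225],v=.2)
f0=env.current_wrist_force()
zs=[.205]+list(np.arange(.200,.124,-.005))+[.1225,.120,.118]
for z in zs:
    env.servo_line([X,Y,z],v=.06)
    p=env.current_tcp_pos();f=env.current_wrist_force()-f0
    print(round(z,4),np.round(p,4),np.round(f,2),round(env.current_time(),2))
    if abs(f[2])>15: break
t=env.grab_frame("top")[:,:,::-1];s=env.grab_frame("side")[:,:,::-1]
cv2.imwrite("pics/top5.png",t);cv2.imwrite("pics/side5.png",s)
cv2.imwrite("pics/c5.png",cv2.resize(s[120:220,290:410],(720,600),interpolation=2))
E
```

```text
vase top (array([ 0.4557, -0.2063,  0.1455]), np.float64(0.0002))
0.205 [ 0.6227 -0.1847  0.2048] [ 0.43 -0.9  -0.02] 15.72
0.2 [ 0.623  -0.185   0.2001] [ 0.8  -0.01  1.73] 15.97
0.195 [ 0.623  -0.185   0.1951] [ 1.16 -0.89  2.83] 16.22
0.19 [ 0.623  -0.1849  0.1901] [ 1.04 -0.73  3.39] 16.47
0.185 [ 0.6228 -0.1848  0.185 ] [ 1.43 -1.65  1.89] 16.72
0.18 [ 0.6227 -0.1849  0.1798] [ 1.3  -1.01  1.23] 16.97
0.175 [ 0.6227 -0.1849  0.1748] [ 0.24 -0.61  0.92] 17.22
0.17 [ 0.623  -0.1848  0.1701] [ 0.84 -1.02  2.34] 17.47
0.165 [ 0.6232 -0.1846  0.1654] [0.66 0.99 4.6 ] 17.72
0.16 [ 0.6232 -0.1845  0.1605] [1.65 0.64 5.54] 17.97
0.155 [ 0.6229 -0.1846  0.1552] [1.09 0.72 5.09] 18.22
0.15 [ 0.6227 -0.1849  0.15  ] [1.31 1.58 3.43] 18.47
0.145 [ 0.6228 -0.1849  0.1451] [1.03 2.   3.72] 18.72
0.14 [ 0.623  -0.1847  0.1404] [0.17 0.96 4.81] 18.97
0.135 [ 0.6231 -0.1846  0.1356] [1.28 1.76 6.33] 19.22
0.13 [ 0.6232 -0.1846  0.1307] [0.51 2.24 7.61] 19.47
0.125 [ 0.6232 -0.1847  0.1255] [1.58 0.95 4.48] 19.72
0.1225 [ 0.6231 -0.1848  0.1229] [1.63 1.06 4.01] 19.97
0.12 [ 0.6231 -0.185   0.1204] [1.49 1.53 5.32] 20.22
0.118 [ 0.6231 -0.1852  0.1185] [0.98 0.24 5.52] 20.47
```

View pics/c5.png

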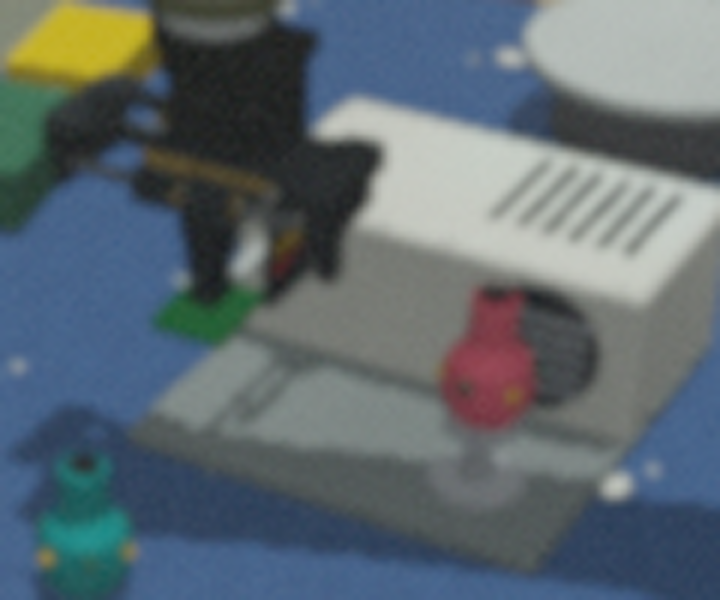

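The fingertips rest on the green pad (px about (324,171)). Three bump and pull-in cycles have passed, the last trough near z≈0.1225. The vase is untouched at px about (373,180). From geometry, 0.6 rad means a TCP z of about 0.1155, so I'll check the angle from the pad's outer edge and do the last millimetres.

```bash
python3 - <<'E'
from h import *
hx=np.array([.6015,-.310]);u=np.array([.1685,.9857]);v=np.array([.9857,-.1685])
for a in(.05,.1,.15,.2,.25):
    e=[np.r_[hx+u*(.158*np.cos(a)-.004*np.sin(a))+v*s,.13-.158*np.sin(a)+.004*np.cos(a)] for s in(.025,-.025)]
    print("paddle",a+.45,[proj("side",q) for q in e]," seen z.1185: (315.4,172.6),(324.6,176.3)")
for z in(.117,.1155):
    env.servo_line([.6229,-.1848,z],v=.04);env.pause(.3)
    F=[]
    for i in range(5): F.append(env.current_wrist_force());env.pause(.05)
    p=env.current_tcp_pos();print(z,np.round(p,4),np.round(np.mean(F,0),2),env.current_time())
s=env.grab_frame("side")[:,:,::-1];t=env.grab_frame("top")[:,:,::-1]
cv2.imwrite("pics/side6.png",s);cv2.imwrite("pics/top6.png",t)
cv2.imwrite("pics/c6.png",cv2.resize(s[145:195,300:360],(720,600),interpolation=2))
E
```

```text
paddle 0.5 [array([315. , 169.2]), array([327.3, 172.9])]  seen z.1185: (315.4,172.6),(324.6,176.3)
paddle 0.55 [array([315.2, 171. ]), array([327.3, 174.7])]  seen z.1185: (315.4,172.6),(324.6,176.3)
paddle 0.6 [array([315.3, 172.7]), array([327.4, 176.5])]  seen z.1185: (315.4,172.6),(324.6,176.3)
paddle 0.65 [array([315.5, 174.4]), array([327.6, 178.1])]  seen z.1185: (315.4,172.6),(324.6,176.3)
paddle 0.7 [array([315.8, 176. ]), array([327.8, 179.7])]  seen z.1185: (315.4,172.6),(324.6,176.3)
0.117 [ 0.6231 -0.1852  0.1177] [-0.05  0.2   7.13] 21.3667
0.1155 [ 0.623  -0.1854  0.1163] [-0.32  0.06  7.71] 22.1667
```

View pics/c6.png

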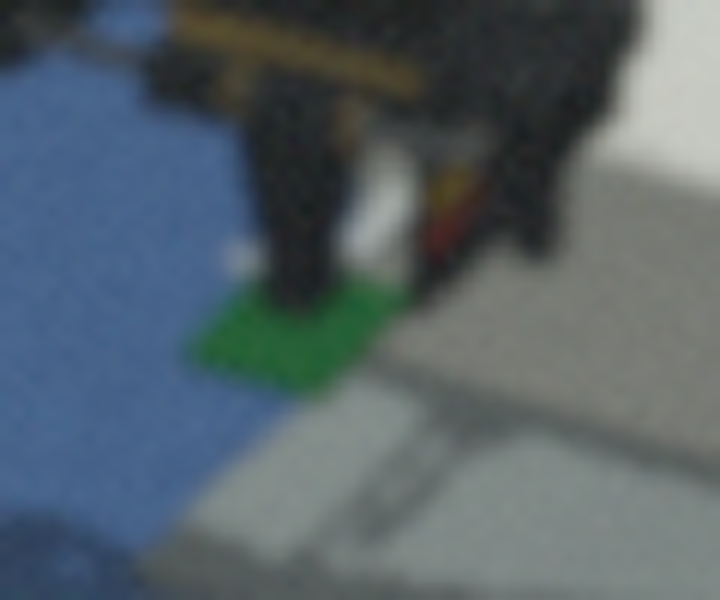

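The pad's outer corners at (315.4,173.4) and (325,177.3) fit a paddle angle of about 0.60, matching the z geometry and the 7.7 N push. The vase still stands (previous picture), so I'll do a last numeric check and hand in.

```bash
python3 - <<'E'
from h import *
s=cv2.imread("pics/side6.png");pk=((165,90,60),(180,255,255))
print(blob(s,*pk,(355,155,40,45)),blob(cv2.imread("pics/side4.png"),*pk,(355,155,40,45)))
print(env.current_tcp_pos(),env.current_wrist_force(),env.current_time())
print(env.finish_job())
E
```

```text
(array([371.30454545, 180.19545455]), array([364, 169,  15,  22, 220])) (array([371.4573991 , 179.79372197]), array([364, 168,  15,  23, 223]))
[ 0.62307485 -0.18536036  0.11629904] [0.62245649 0.16168951 7.03097907] 22.2667
the job is handed in; nothing more can be done
None
```

I handed the job in at 22.3 s: the pink vase stands free on the stand, within about 1 mm of its measured centre. The robot is holding the paddle at the red third click, at about 0.60 rad (estimated from fingertip height and the camera) with about 7 N.

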